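# Tip the kitchen display back to reading angle

## Robot

A 6-joint arm with a two-finger parallel gripper is mounted at the origin on a cart in front of the work surface, level with it; the furniture and walls round the work are solid. World frame = base frame: x ahead of the robot, y to its left, z up, the work surface at z = 0. Lengths are in m, angles in rad, forces in N, time in s.
With the tool pointing down it reaches from about 0.275 to 0.75 m from the base axis. Payload 10.2 kg.
Tool frame: the origin (TCP) lies midway between the tips of the shut fingers; the grasp point (between the pads) lies 19 mm behind it (env.hold_point_z is the distance from the TCP to the grasp point, in m); z points along the fingers, y is the line along which they close (so a half turn about z gives the same grasp; the last joint's range is limited). The gripper opens to 85 mm and grips with 20 to 120 N. Pads are 22 mm wide; open, the fingers measure 114 mm over their backs; the gripper's body (76 mm by 85 mm) begins 54 mm behind the grasp point. The pads swing forward as they close: fully open they stand 13 mm farther back than shut.
Start: joints at [-0.223, 0.313, 1.498, -0, 1.331, -0.223], TCP at [0.525, -0, 0.231] pointing down, gripper open.
Joint ranges: [-2.94, 2.94], [-0.97, 2.17], [0.19, 2.56], [-1.23, 4.37], [0.02, 3.11], [-2.88, 2.88]. Speed limits (rad/s): [2.39, 2.39, 3.01, 3.14, 3.14, 3.14].

## Interface

Orientations are given as a unit quaternion [x, y, z, w].
In Python, from bench import env, kinematics, monitor, eyes, job gives the robot as it stands. The module is installed in compiled form; this text tells all that it offers. Calls block until the motion is done:
- env.reach(position, orientation): joint-space move of the TCP to a pose.
- env.movel(position, velocity=0.15, frame=None, guard=None): straight line of the TCP; frame=None keeps the orientation; velocity is the mean speed in m/s. With guard (N) it stops when the force on the tool has changed by that much, and returns True; else False.
- env.set_joints(angles): joint-space move.
- env.release() and env.close_gripper(effort=None): open the fingers fully, or close them until they stop; effort is the grip in N (None keeps the last).
- env.hold(seconds).
- kinematics.ik(position, orientation): joint angles nearest the present ones, or None.
- monitor.sense(): the state.
- eyes.grab_frame(name): name is "scene" or "side" or "wrist"; returns a dict with "frame" (400x640x3 uint8, red, green, blue), "mtx" (3x3 intrinsics, pixels), "view" (4x4, takes a point from world to camera coordinates). Camera axes: x right, y down, z forward; pixel columns grow to the right and rows downward; lengths in m; the calibration is good to about 2 mm. A picture is of the moment at which its call begins. There is no depth.
A pose or a line that the arm cannot do raises env.MotionError and nothing moves.
- job.hand_in(): hands the job in; it is judged then, once.
The state is a dict: "clock": time; "joints": joint angles; "qvel": joint speeds; "joint_efforts": joint torques, N m; "position": TCP position; "ee_rot": TCP orientation; "contact_force": force on the tool from outside, world axes, zero at the start; "ft_torque": the same for the moment, N m; "finger_gap": opening from 0.0 (shut) to 1.0 (fully open); "gripper_force": force on a finger pad.
Only numpy, scipy, OpenCV 4.12 (cv2) and the standard library are available. Lean on these libraries where they do the work, as an engineer would, in place of code of your own. Each camera call takes 0.05 s, during which the arm holds its last target. There are 200 camera calls.

## Task

The kitchen display with the black-framed recipe screen stands too straight to read. Tip its screen back until it leans about 35 degrees from upright, then let go of it so that it stays there by itself. Leave the wooden cookbook easel at the slant it has, and do not disturb the cup, the honey jar or the salt shaker.

Things in the scene. Friction and masses are not known exactly. Their poses are not given: they have to be found in the camera images.
- display: Grey foot of the kitchen display, 140 (x) x 160 (y) x 14 mm, fixed to the worktop. Origin: centre of its underside, on the worktop. Its x axis points level out of the back of the display (away from the viewer of the screen), y along the hinge, z up. The hinge axis runs along y, 35 mm above the origin.
- screen (a joint): Lean of the display's screen about the hinge, rad: 0 = upright, positive = top leaning back (towards the foot's +x), range -0.4 to 1.3. 35 degrees is 0.61. A stiff friction hinge (about 0.55 N m, no spring): the screen stays where it is left. At the start it is roughly upright, between about -0.15 and 0.2.
- screen_face (a point): Centre of the front (viewing) face of the screen; the point turns with the screen: z along the screen upward, x out of its back, y along the hinge. The panel is black with a lit recipe picture, 230 wide (y) x 165 high x 12 mm thick; its middle plane contains the hinge axis, and its lower edge is 15 mm, this point 97.5 mm and its top edge 180 mm from that axis. It moves as a rigid panel with the joint; push its face, or take its top edge.
- easel: Foot of the slatted light-wood cookbook easel, 140 x 200 x 14 mm, fixed to the worktop; origin and axes as for the display. A bystander: its slatted back, 220 wide, reaching 190 mm from a hinge 35 mm up, has the same kind of friction hinge and must keep its slant.
- easel_top (a point): Middle of the top edge of the easel's back; turns with the back (z along the back upward). Must stay within 30 mm of where it started.
- cup: White espresso cup, 62 x 90 x 55 mm, loose; origin at the centre of its underside. Bystander.
- honey_jar: Honey jar, 64 mm across, 96 mm high, loose; origin at the centre of its underside. Bystander.
- salt_shaker: Salt shaker, 44 mm across, 90 mm high, loose; origin at the centre of its underside. Bystander.

How it is judged:
At the end, for the whole second after the job is handed in: The screen leans back 35 degrees from upright, give or take 10 degrees, and stands still there with nothing holding it; the top of the easel and the cup, honey jar and salt shaker are within 30 mm of where they started (value of joint screen between 0.436 and 0.785 rad and velocity of joint screen between -0.02 and 0.02 rad/s and distance of each of easel_top, cup, honey_jar, salt_shaker from where it was at the start of the episode below 0.03 m); the robot touches nothing.
It fails at once if the slant of the easel is changed (its top moves more than 30 mm) (distance of easel_top from where it was at the start of the episode above 0.03 m).
It fails at once if the cup is moved more than 30 mm (distance of cup from where it was at the start of the episode above 0.03 m).
It fails at once if the honey jar is moved more than 30 mm (distance of honey_jar from where it was at the start of the episode above 0.03 m).
It fails at once if the salt shaker is moved more than 30 mm (distance of salt_shaker from where it was at the start of the episode above 0.03 m).
It also fails if it takes over 40 s, if anything falls off the work surface, if the arm or the gripper's body presses on something with over 40 N, if the wrist force passes 120 N, or if a joint passes its speed limit or range.

## Working session

There is one attempt and no reset: what is moved stays moved. The work goes in short steps, each a Python script; the robot and the scene stay as the last script left them, time stands still between calls to the robot, and variables do not carry over. Pictures are saved under pics/ and viewed, at most 10 in all, crops included, and the job is handed in when it is done.

```bash
mkdir -p pics; python3 - <<'E'
from bench import env, kinematics, monitor, eyes, job
import cv2,numpy as np
for n in("scene","side"):
    f=eyes.grab_frame(n); cv2.imwrite(f"pics/{n}0.png",f["frame"][:,:,::-1])
    np.savez(f"pics/{n}0.npz",**f)
    v=f["view"]; print(n,f["mtx"].tolist(),(-v[:3,:3].T@v[:3,3]).round(3),v[2,:3].round(2))
print(monitor.sense())
E
```

```text
scene [[513.237520731103, 0.0, 313.86179790380936], [0.0, 513.237520731103, 194.6222225564373], [0.0, 0.0, 1.0]] [0.34  0.857 1.065] [ 0.17 -0.68 -0.72]
side [[401.37716077573594, 0.0, 321.13445343704143], [0.0, 401.37716077573594, 198.21793677935563], [0.0, 0.0, 1.0]] [ 0.467 -0.88   0.878] [ 0.08  0.78 -0.63]
{'clock': 0.1, 'joints': array([-2.23426598e-01,  3.13361286e-01,  1.49835667e+00,  5.01122038e-06,
        1.33102195e+00, -2.23379709e-01]), 'qvel': array([-0.00048667, -0.00193474, -0.00203284,  0.00020999,  0.00031182,
        0.00017154]), 'joint_efforts': array([ 2.30574413e-03, -4.12899542e+01, -2.60142785e+01, -1.81123951e-04,
        3.02137116e-03,  1.15447833e-05]), 'position': array([5.24765716e-01, 2.83787911e-05, 2.30810745e-01]), 'ee_rot': array([ 7.07123664e-01,  7.07089665e-01, -3.03612124e-04, -4.86695846e-04]), 'contact_force': array([ 0.74508025, -0.12393967,  0.31820969]), 'ft_torque': array([ 0.00044176, -0.01277786,  0.01761031]), 'gripper_force': 0.0, 'finger_gap': 1.0021124946514544}
```

View pics/scene0.png

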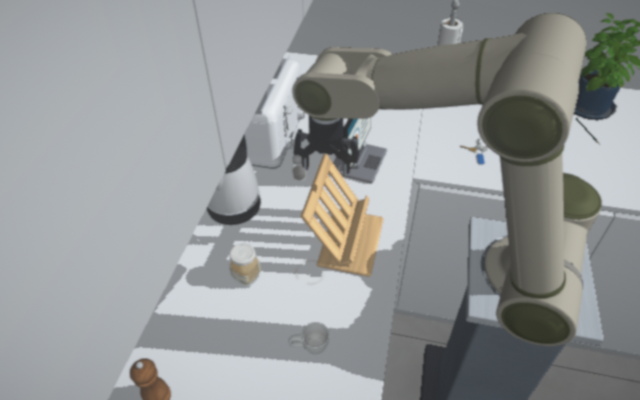

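View pics/side0.png

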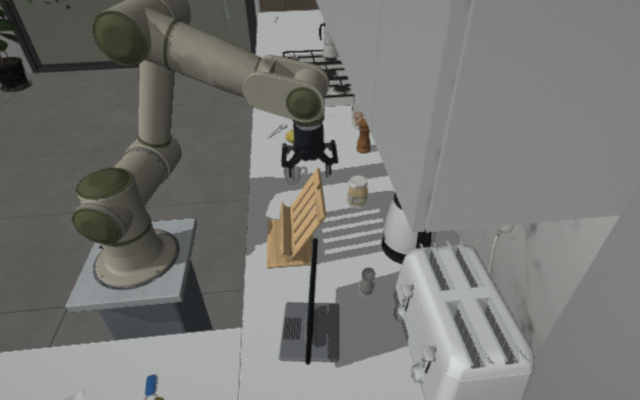

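Scene: the gripper hides the display (foot at about (370,160)), with the easel at (345,220). Side: display foot spans cols 282–340 and rows 303–360, and the screen is nearly edge-on from (315,240) to (308,362). The viewer side is the robot's side, so I'll raise the arm clear and measure.

```bash
cat > h.py <<'E'
from bench import env, kinematics, monitor, eyes, job
import cv2,numpy as np
def ray(f,u,v):
    R=f["view"][:3,:3];t=f["view"][:3,3]
    d=R.T@np.linalg.inv(f["mtx"])@np.array([u,v,1.]);return -R.T@t,d
def onz(f,u,v,z):
    c,d=ray(f,u,v);return c+d*(z-c[2])/d[2]
def tri(f,a,g,b):
    c1,d1=ray(f,*a);c2,d2=ray(g,*b);d1/=np.linalg.norm(d1);d2/=np.linalg.norm(d2)
    s=np.linalg.lstsq(np.c_[d1,-d2],c2-c1,rcond=None)[0]
    p,q=c1+s[0]*d1,c2+s[1]*d2;return (p+q)/2,np.linalg.norm(p-q)
def proj(f,p):
    q=f["mtx"]@(f["view"][:3,:3]@p+f["view"][:3,3]);return q[:2]/q[2]
E
python3 - <<'E'
from h import *
s=monitor.sense()
S=np.load("pics/side0.npz")
for n,(u,v) in dict(fl=(285,304),fr=(338,304),bl=(282,360),br=(340,360)).items(): print(n,onz(S,u,v,.014).round(3))
env.movel([0.42,0.05,0.40]);env.reach([0.32,0.22,0.42],s["ee_rot"])
for n in("scene","side"):
    f=eyes.grab_frame(n); np.savez(f"pics/{n}1.npz",**f)
    r={"scene":(20,220,220,420),"side":(200,380,230,430)}[n]
    im=f["frame"][r[0]:r[1],r[2]:r[3],::-1]; print(r)
    cv2.imwrite(f"pics/{n}1.png",cv2.resize(im,None,fx=3,fy=3,interpolation=cv2.INTER_CUBIC))
E
```

```text
fl [ 0.432 -0.235  0.014]
fr [ 0.568 -0.251  0.014]
bl [ 0.418 -0.388  0.014]
br [ 0.55  -0.404  0.014]
(20, 220, 220, 420)
(200, 380, 230, 430)
```

View pics/scene1.png

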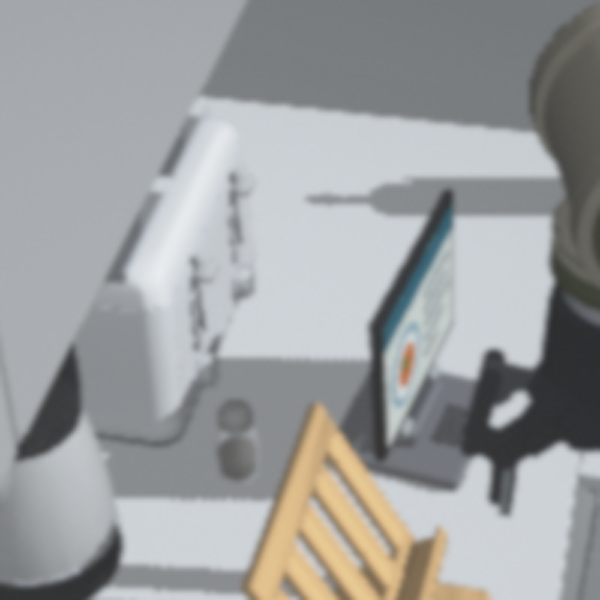

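View pics/side1.png

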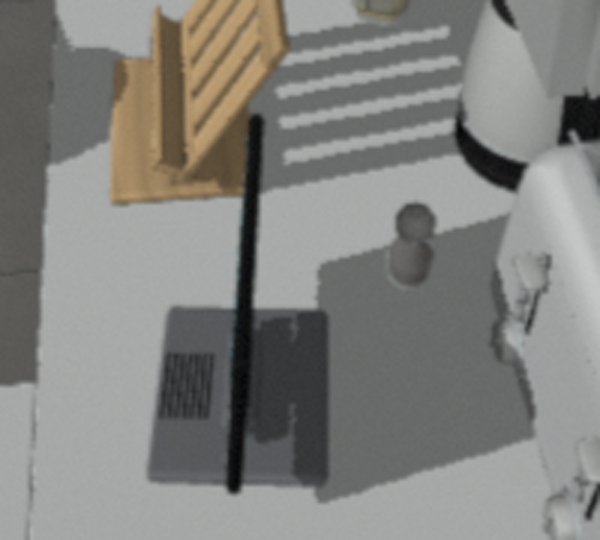

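Crops (3×): scene shows the screen's top corners at about (369,84) and (345,128) and the bottom-left corner at (347,172). Side shows the far-top corner at (316,239), the near-bottom at (308,363), and the foot corners as before. The salt shaker stands behind and to the left of the screen, so I'll triangulate everything.

```bash
python3 - <<'E'
from h import *
C=np.load("pics/scene1.npz");S=np.load("pics/side1.npz")
p,e=tri(C,(345.2,128.0),S,(315.5,239.5));print("topL",p.round(4),e.round(4))
# foot
c=np.mean([onz(S,u,v,.014)for u,v in((286.7,303.3),(339,304),(280,360.7),(339,361.3))],0)
yaw=-np.radians(6.3);X=np.array([np.cos(yaw),np.sin(yaw),0]);Y=np.array([-X[1],X[0],0])
c[2]=0;d=p-c;print("foot",c.round(3),"local top",d@X,d@Y,d[2]-.035,"lean",np.degrees(np.arctan2(d@X,d[2]-.035)),np.hypot(d@X,d[2]-.035))
for a in(-10,-5,0,5,10):
  a=np.radians(a);U=np.sin(a)*X+np.array([0,0,np.cos(a)])
  h=c+[0,0,.035]
  print(np.degrees(a).round(),[proj(C,h+r*U+w*Y).round(1).tolist() for r,w in((.18,.115),(.18,-.115),(-.015+.03,.115))],[proj(S,h+r*U+w*Y).round(1).tolist() for r,w in((.18,.115),(.015,-.115))])
print("salt",tri(C,((237)/3+220,415/3+20),S,(415/3+230,220/3+200)))
# easel top corners
print("easel",tri(C,(318/3+220,405/3+20),S,(285/3+230,45/3+200)), onz(S,110/3+230,202/3+200,.014),onz(S,245/3+230,190/3+200,.014))
E
```

```text
topL [ 0.5178 -0.2082  0.2109] 0.0008
foot [ 0.492 -0.32   0.   ] local top 0.01349599263390162 0.11420475986519324 0.17591679353978948 lean 4.387026859768657 0.17643372712294905
-10.0 [[361.3, 131.1], [382.7, 84.0], [348.8, 173.6]] [[296.3, 239.1], [308.5, 368.2]]
-5.0 [[355.6, 129.3], [377.5, 82.5], [348.4, 173.5]] [[302.9, 238.4], [309.1, 368.2]]
0.0 [[349.9, 127.9], [372.4, 81.4], [348.0, 173.3]] [[309.5, 238.1], [309.7, 368.1]]
5.0 [[344.2, 127.0], [367.2, 80.6], [347.5, 173.3]] [[316.2, 238.3], [310.3, 368.1]]
10.0 [[338.6, 126.4], [362.0, 80.3], [347.1, 173.2]] [[322.9, 238.8], [311.0, 368.2]]
salt (array([ 0.6509095 , -0.21175991,  0.07558102]), np.float64(0.0014098714392719505))
easel (array([ 0.5502309 , -0.10832638,  0.19626902]), np.float64(0.004441172513864558)) [ 0.38496896 -0.10330035  0.014     ] [ 0.51296433 -0.10408892  0.014     ]
```

Sizes check out: radius 0.176 against 0.18, half-width 0.114 against 0.115. The lean is about 4.4°. I'll close the fingers and approach the face from the front with a guard.

```bash
cat >> h.py <<'E'
from scipy.spatial.transform import Rotation as Ro
yaw=-np.radians(6.3);X=np.array([np.cos(yaw),np.sin(yaw),0]);Y=np.array([-X[1],X[0],0]);Z=np.array([0,0,1.])
c=np.array([.492,-.320,0])
def P(x,z,y=0): return c+x*X+y*Y+z*Z
Q=[Ro.from_matrix(np.c_[-s*X,s*Y,-Z]).as_quat() for s in(1,-1)]
E
python3 - <<'E'
from h import *
env.close_gripper(30)
j=[kinematics.ik(P(-.09,.32),q) for q in Q]; print(j)
k=min((i for i in(0,1) if j[i] is not None),key=lambda i:abs(j[i][5]-monitor.sense()["joints"][5]));print(k)
env.reach(P(-.09,.36),Q[k]); env.movel(P(-.07,.172),velocity=.12)
print(monitor.sense()["contact_force"])
g=env.movel(P(0.02,.172),velocity=.04,guard=2.5)
s=monitor.sense();d=s["position"]-c;print(g,s["clock"],d@X,d@Y,d[2],s["contact_force"])
for n in("scene","side"):
    f=eyes.grab_frame(n); np.savez(f"pics/{n}2.npz",**f)
    if n=="side":cv2.imwrite("pics/side2.png",cv2.resize(f["frame"][120:380,200:460,::-1],None,fx=2,fy=2,interpolation=cv2.INTER_CUBIC))
E
```

```text
[array([-8.87351978e-01,  2.27219509e-01,  1.38042848e+00, -4.44089210e-16,
        1.53394466e+00, -2.34819256e+00]), array([-8.87351978e-01,  2.27219509e-01,  1.38042848e+00, -4.44089210e-16,
        1.53394466e+00,  7.93400092e-01])]
1
[-0.5611065  -0.40464212 -0.51133015]
True 8.4167 -0.008099892653359113 0.00015835789215687033 0.17135763990012584 [-1.0562194   0.16274379 -0.68892003]
```

View pics/side2.png

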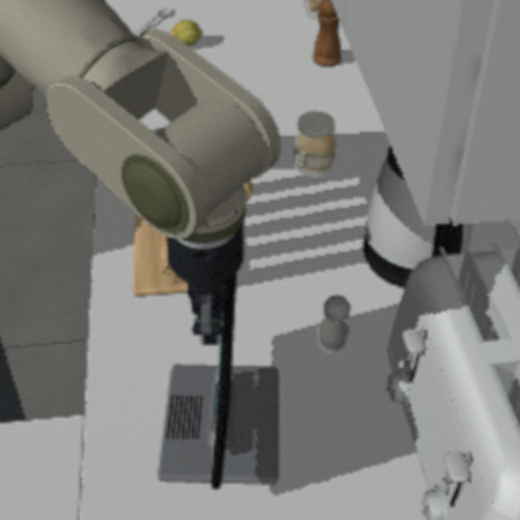

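The side view shows the closed fingertips touching the screen front, with the screen line from about (222,330) to (217,480) in the crop. Contact at -8 mm implies a tip half-thickness of about 12 mm, as expected. Next I push to the TCP position for 35°, back off and check.

```bash
python3 - <<'E'
from h import *
env.movel(P(.064,.155),velocity=.04)
s=monitor.sense();d=s["position"]-c;print(s["clock"],d@X,d@Y,d[2],s["contact_force"])
env.movel(P(-.03,.20),velocity=.12);env.movel(P(-.09,.38),velocity=.15)
env.reach([0.32,0.22,0.42],monitor.sense()["ee_rot"])
for n in("scene","side"):
    f=eyes.grab_frame(n); np.savez(f"pics/{n}3.npz",**f)
    r={"scene":(20,220,220,420),"side":(180,380,230,430)}[n]
    cv2.imwrite(f"pics/{n}3.png",cv2.resize(f["frame"][r[0]:r[1],r[2]:r[3],::-1],None,fx=3,fy=3,interpolation=cv2.INTER_CUBIC))
    for a in(25,30,35,40,45):
        a=np.radians(a);U=np.sin(a)*X+np.cos(a)*Z
        print(n,np.degrees(a).round(),[((proj(f,P(0,.035)+.18*U+w*Y)-[r[2],r[0]])*3).round().tolist() for w in(.115,-.115)])
print(monitor.sense()["clock"])
E
```

```text
10.525 0.06409938303120216 -1.8683054888918305e-05 0.15518410348601902 [-2.48551503  0.78381605  0.36795809]
scene 25.0 [[308.0, 322.0], [382.0, 185.0]]
scene 30.0 [[293.0, 326.0], [368.0, 189.0]]
scene 35.0 [[280.0, 330.0], [356.0, 194.0]]
scene 40.0 [[267.0, 336.0], [344.0, 200.0]]
scene 45.0 [[256.0, 342.0], [333.0, 207.0]]
side 25.0 [[336.0, 188.0], [351.0, 444.0]]
side 30.0 [[353.0, 195.0], [372.0, 451.0]]
side 35.0 [[369.0, 202.0], [392.0, 458.0]]
side 40.0 [[385.0, 210.0], [410.0, 466.0]]
side 45.0 [[398.0, 219.0], [427.0, 475.0]]
15.0
```

View pics/scene3.png

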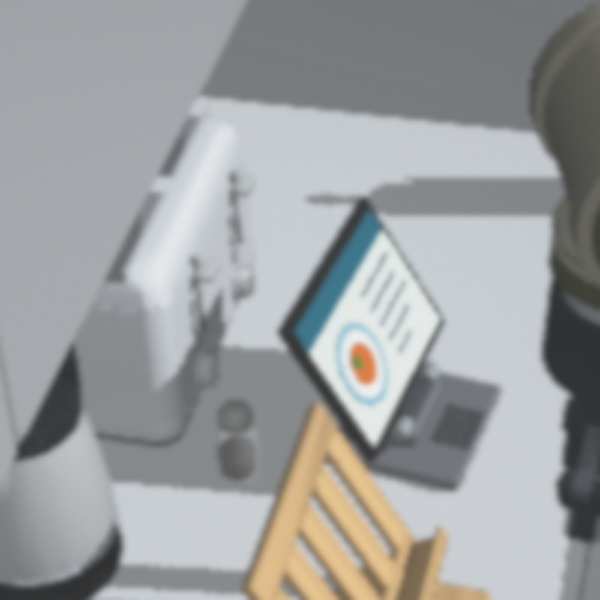

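View pics/side3.png

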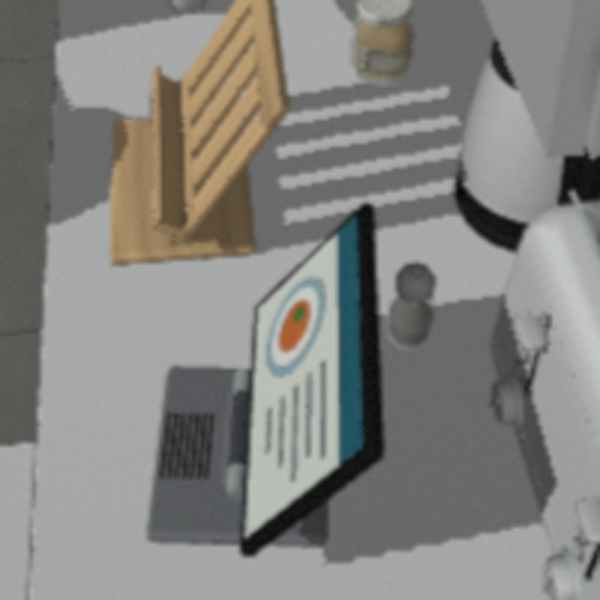

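Top corners are at about (283,330) and (366,200) in the scene crop, and (370,207) and (382,452) in the side crop. These match a lean of about 33–34°. The easel and salt shaker sit where they did before, and the robot is clear.

```bash
python3 -c "
from h import *
print(job.hand_in())"
```

```text
the job is handed in; nothing more can be done
None
```

The screen now leans back about 33–34° (estimated from the camera images) and stands on its own; the robot is clear, the easel, honey jar and salt shaker looked unmoved, the arm never worked near the cup (not re-checked), and the job is handed in.

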